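Walk the loaded tray block under the hand press and work the lever

TASK

Lay every carbon insert lying on the bench flat, copper spine up, in the heavy tray block, one to a slot and lengthwise in it. Then, without lifting the block, walk it along the bench to the press by pushing the two corners of its rear face in turn, beginning with the corner nearer the robot, in short swings, four at least, each carrying it 6 degrees or more past square to the other side, until it stands square against the press's stop bar and centred on the press. Finally push the press lever down to its stop and let it spring back up, leaving the caliper, the brass plate and the rubber bumper where they are.

Things in the scene. Friction and masses are not known exactly. Their poses are not given: they have to be found in the camera images.
- press: Small green cast hand press, fixed. Origin: the point on the bench where the middle of the tray block's underside belongs when home. x: level, the walking direction towards the column (roughly to the robot's left); y: roughly towards the robot; z up. Foot and column stand at x = 100 to 190 mm, up to 130 wide. Head: 70 wide (y), x = -22 to 168, z = 160 to 213 mm.
- press_stop (a point): Middle of the face of the press's stop bar, at press (60, 0, 20) mm: a dark steel bar 150 long along the press's y and 35 high, against which the block's front face comes to stand.
- platen_foot (a point): Middle of the underside of the platen, a steel bar 40 (x) by 130 (y) by 15 mm under the press head at press x = y = 0. At rest it is 125 mm over the bench; the lever drives it down, at its stop to 71 mm, 2 mm above the spines of seated inserts.
- lever (a joint): Press lever angle, rad: 0 at rest, 0.6 pushed down to its stop. A 150 mm arm on the robot's side of the head, turning about a level axis along the press's y through press x = 60, z = 180 mm. At rest it points along press +x, 0.6 rad upwards; at its stop it is level. A spring brings it back; pushing at the grip takes 4 N at first, about 9 N at the stop.
- lever_grip (a point): Middle of the lever's hand grip: a black round bar 22 mm in diameter, 75 long, level along the press's y at the arm's end; at rest near press (184, 95, 265) mm, at the stop (210, 95, 180). It can be pushed down from above with closed fingers; the press head lies 60 mm to the side.
- block: Dark steel tray block, about 1.9 kg (1.5 to 2.3), too heavy and wide to lift: 120 mm along x, 170 along y, 45 high. Origin: middle of the underside; x: its walking direction, along the press's x when square. Rear face, to be pushed, at x = -60 mm, front face at +60. It starts 150 to 175 mm short of home, nearly square and in line.
- block_tray (a point): Middle of the tray's floor in the block's top, 33 mm above the block's underside. The tray is 110 (block x) by 160 mm inside, walls 5 thick and 12 high, split by two ribs 4 thick and 9 high into three slots 50 wide and 110 long along x, centred at block y = -54, 0 and +54 mm.
- block_aim (a point): Imaginary sighting point 400 mm ahead of the block's origin along its x. Pushing the rear corner nearer the robot (block +y) along the press's x turns it towards the press's -y. A push on the rear face 65 mm from its middle, low down, swings the block about a point some 80 to 110 mm to the other side of its middle, with 8 to 20 N.
- caliper: Steel vernier caliper, 210 mm long, 8 thick, lying on the bench; bystander. Origin: middle of the underside of the beam.
- shoe_plate: Brass shoe plate 110 by 60 by 10 mm, bystander. Origin: centre of the underside.
- bumper: Black rubber bumper, a blunt cone 64 mm wide, 42 high, bystander. Origin: centre of the underside.
- insert_0: Carbon insert, present or not: black slab 85 mm long (its x) by 36 by 14 high, with a copper spine 80 long, 12 wide and 22 high along the middle of its top (spine top at 36 mm). About 160 g. Origin: centre of the underside. Lies on the bench; grip it by the spine from above.
- insert_1: Carbon insert, present or not: black slab 85 mm long (its x) by 36 by 14 high, with a copper spine 80 long, 12 wide and 22 high along the middle of its top (spine top at 36 mm). About 160 g. Origin: centre of the underside. Lies on the bench; grip it by the spine from above.
- insert_2: Carbon insert, present or not: black slab 85 mm long (its x) by 36 by 14 high, with a copper spine 80 long, 12 wide and 22 high along the middle of its top (spine top at 36 mm). About 160 g. Origin: centre of the underside. Lies on the bench; grip it by the spine from above.
- insert_3: Carbon insert, present or not: black slab 85 mm long (its x) by 36 by 14 high, with a copper spine 80 long, 12 wide and 22 high along the middle of its top (spine top at 36 mm). About 160 g. Origin: centre of the underside. Lies on the bench; grip it by the spine from above.
There are look-alikes about, which are no part of the job. Leave any red or turquoise look-alike of the insert_3 alone.

How it is judged:
On the way, in this order (a step that is already met when the one before it is completed fails the run):
1. every insert lies flat in a slot of the tray block (x of insert_0 in the frame of block between -0.02 and 0.02 m and y of insert_0 in the frame of block between -0.075 and 0.075 m and z of insert_0 in the frame of block between 0.028 and 0.037 m and angle between each of insert_0, insert_1, insert_2, insert_3's own z axis and vertical below 0.1 rad and x of insert_1 in the frame of block between -0.02 and 0.02 m and y of insert_1 in the frame of block between -0.075 and 0.075 m and z of insert_1 in the frame of block between 0.028 and 0.037 m and x of insert_2 in the frame of block between -0.02 and 0.02 m and y of insert_2 in the frame of block between -0.075 and 0.075 m and z of insert_2 in the frame of block between 0.028 and 0.037 m and x of insert_3 in the frame of block between -0.02 and 0.02 m and y of insert_3 in the frame of block between -0.075 and 0.075 m and z of insert_3 in the frame of block between 0.028 and 0.037 m), for 0.3 s.
2. the block is swung 6 degrees (first) by pushing the corner nearer the robot ahead, flat on the bench (angle between the x axis of block and the x axis of press, either way round above 0.09 rad and y of block_aim in the frame of press below 0 m and angle between block's own z axis and vertical below 0.05 rad), for 0.05 s.
3. the block is swung 6 degrees (then) by pushing the corner farther from the robot ahead, flat on the bench (angle between the x axis of block and the x axis of press, either way round above 0.09 rad and y of block_aim in the frame of press above 0 m and angle between block's own z axis and vertical below 0.05 rad), for 0.05 s.
4. the block is swung 6 degrees (again) by pushing the corner nearer the robot ahead, flat on the bench (all of step 2), for 0.05 s.
5. the block is swung 6 degrees (again) by pushing the corner farther from the robot ahead, flat on the bench (all of step 3), for 0.05 s.
6. the loaded block stands square against the stop bar, centred on the press (all of step 1 and x of block in the frame of press between -0.008 and 0.008 m and y of block in the frame of press between -0.015 and 0.015 m and angle between the x axis of block and the x axis of press, either way round below 0.06 rad), for 0.3 s.
7. the lever is pushed down to its stop with the loaded block home (all of step 6 and value of joint lever above 0.55 rad), for 0.1 s.
At the end, for the whole second after the job is handed in: The block stands within 8 mm of the stop bar, within 15 mm of the press's middle line and square within 3.4 degrees; every insert lies flat (within 6 degrees) on the tray floor, within 20 mm of the slot's middle lengthwise; the lever is back up (below 0.06 rad) and all is at rest (all of step 6 and value of joint lever below 0.06 rad and linear speed of block below 0.01 m/s); the robot touches nothing.
It fails at once if the block is lifted or tipped (height (world z) of block above 0.012 m or angle between block's own z axis and vertical above 0.12 rad).
It fails at once if the caliper is pushed aside by more than 30 mm (distance of caliper from where it was at the start of the episode above 0.03 m).
It fails at once if the brass plate is pushed aside by more than 30 mm (distance of shoe_plate from where it was at the start of the episode above 0.03 m).
It fails at once if the rubber bumper is pushed aside by more than 30 mm (distance of bumper from where it was at the start of the episode above 0.03 m).
Of insert_0, insert_1, insert_2, insert_3 only 2 to 3 are there at a start; the rules pass over those that are not, and their reading is None.
At some moment in a run one of insert_0, insert_1, insert_2, insert_3 may be knocked a few centimetres aside while the robot is not near it.
Once in a run the grip may slacken for a moment while it holds something.
It also fails if it takes over 208 s, if anything falls off the work surface, if the arm or the gripper's body presses on something with over 40 N, if the wrist force passes 120 N, or if a joint passes its speed limit or range.

ROBOT

A 6-joint arm with a two-finger parallel gripper is mounted at the origin on the work surface. World frame = base frame: x ahead of the robot, y to its left, z up, the work surface at z = 0. Lengths are in m, angles in rad, forces in N, time in s.
With the tool pointing down it reaches from about 0.4 to 0.825 m from the base axis. Payload 7 kg.
Tool frame: the origin (TCP) lies between the finger pads; the fingertips stand 8 mm ahead of it and the grasp point (between the pads) lies 11 mm behind it (arm.finger_overhang is the distance from the TCP to the fingertips, in m); z points along the fingers, y is the line along which they close (so a half turn about z gives the same grasp; the last joint's range is limited). The gripper opens to 88 mm and grips with 3 to 60 N. Pads are 19 mm wide; open, the fingers measure 130 mm over their backs; the gripper's body (78 mm by 193 mm) begins 47 mm behind the grasp point.
Start: joints at [0.288, 0.359, 0.012, 0, -1.224, -0.288], TCP at [0.675, -0, 0.235] pointing down, gripper open.
Joint ranges: [-3.07, 3.07], [-1.43, 2.12], [-1.02, 1.25], [-3.03, 1.67], [-3.05, -0], [-3.03, 3.03]. Speed limits (rad/s): [2.39, 2.39, 3.01, 3.14, 3.14, 3.14].

INTERFACE

Orientations are given as [roll, pitch, yaw] about the fixed x, y, z axes, in that order (R = Rz(yaw) Ry(pitch) Rx(roll)).
In Python, from station import arm gives the robot as it stands.
- The arm moves only by the tool move_arm, never from a script. Its argument "rows" is text: rows parted by semicolons, each of 7 numbers parted by spaces: the turn, a rotation vector about the tool's x, y, z in degrees, then the shift along the tool's x, y, z in m, then the finger opening in m, from 0 to 0.0876. A call has 1 to 8 rows; each row shifts and turns the commanded pose from where the row before left it, along the tool's axes as they then stand; what a row does not reach is not made up. A row lasts 1/8 s, in which the tool goes at most 62.5 mm and 10.7 degrees, less where a joint would pass 70% of its speed; a pose out of reach is approached as far as the arm can. A call is refused whole if a number of a shift passes 0.0625 or a number of a turn 10.7, either way. A call with a gripper value outside its range is refused whole. The fingers move at their own pace and stop on an object; "squeeze" is the grip in N (left out, the last holds). Time passes only in rows, so rows that do not move let the fingers close. It gives the time, the measured TCP pose, the force, the opening and the grip force at its end, in the units of the state.
- arm.get_state(): the state, without advancing time (a new reading comes with each control period).
- arm.grab_frame(name): name is "scene" or "side" or "wrist"; returns (picture, depth): 420x560x3 uint8, blue, green, red; 420x560 float32, m along the optical axis (not along the pixel's ray), 0 where there is no reading.
- arm.camera_model(name): a dict with "mtx" (3x3 intrinsics, pixels), "camera_from_world" (4x4, takes a point from world to camera coordinates); the wrist camera has in their place "mount" (4x4, takes a point from camera to tool coordinates, whose origin is the TCP and whose axes are the flange's). Camera axes: x right, y down, z forward; pixel columns grow to the right and rows downward; lengths in m; the calibration is good to about 2 mm. The wrist camera is an equidistant fisheye: a pixel r from the principal point sees the ray r / f radians off the axis. A picture is of the moment at which its call begins: read the wrist's pose just before it. camera_model takes no time and is no camera call.
- arm.job_done(): hands the job in; it is judged then, once.
The state is a dict: "t": time; "q": joint angles; "qd": joint speeds; "joint_efforts": joint torques, N m; "eef_pos": TCP position; "ee_rot": TCP orientation; "force": force on the tool from outside, world axes, zero at the start; "moment": the same for the moment, N m; "width": finger opening in m; "gripper_force": force on a finger pad.
Only numpy, scipy, OpenCV 4.12 (cv2) and the standard library are available. Lean on these libraries where they do the work, as an engineer would, in place of code of your own. Each camera call takes 0.05 s, during which the arm holds its last target. There are 200 camera calls.

## Working session

There is one attempt and no reset: what is moved stays moved. The work goes in short steps, Python scripts to look and compute and a tool call to move; the robot and the scene stay as the last step left them, time stands still between calls to the robot, and variables do not carry over. Pictures are saved under pics/ and viewed, at most 14 in all, crops included, and the job is handed in when it is done.

Besides the shell and the picture viewer there is one more tool, called after "Request:" by a JSON object that holds its "method" and its "body", one argument or row to a line. move_arm: Moves the arm, as the interface text tells. Its arguments: {"type":"object","properties":{"rows":{"type":"string"},"squeeze":{"type":"number"}},"required":["rows"]}

```bash
mkdir -p pics; ls; python3 - <<'E'
from station import arm
import cv2,numpy as np
np.set_printoptions(precision=4,suppress=True)
for n in ["scene","side","wrist"]:
    s=arm.get_state()
    im,d=arm.grab_frame(n); cv2.imwrite(f"pics/{n}0.png",im); np.save(f"pics/{n}0.npy",d)
    m=arm.camera_model(n); print(n,m)
print(s)
E
```

```text
pics
scene {'mtx': array([[398.1871,   0.    , 278.5809],
       [  0.    , 398.1871, 209.857 ],
       [  0.    ,   0.    ,   1.    ]]), 'camera_from_world': array([[ 0.7567,  0.6536,  0.0132, -0.3962],
       [ 0.4835, -0.546 , -0.6842, -0.2032],
       [-0.44  ,  0.5241, -0.7292,  1.486 ],
       [ 0.    ,  0.    ,  0.    ,  1.    ]])}
side {'mtx': array([[436.4542,   0.    , 283.7144],
       [  0.    , 436.4542, 210.7214],
       [  0.    ,   0.    ,   1.    ]]), 'camera_from_world': array([[ 0.7304, -0.683 , -0.0038, -0.4734],
       [-0.4546, -0.482 , -0.749 ,  0.3709],
       [ 0.5097,  0.5488, -0.6626,  1.1739],
       [ 0.    ,  0.    ,  0.    ,  1.    ]])}
wrist {'mtx': array([[325.1923,   0.    , 284.2266],
       [  0.    , 325.1923, 206.9853],
       [  0.    ,   0.    ,   1.    ]]), 'mount': array([[ 0.0009, -0.9627, -0.2705,  0.0722],
       [ 1.    ,  0.0011, -0.0003,  0.0004],
       [ 0.0006, -0.2705,  0.9627, -0.1499],
       [ 0.    ,  0.    ,  0.    ,  1.    ]])}
{'t': 0.1, 'q': array([ 0.2881,  0.3593,  0.0112, -0.0003, -1.2241, -0.2881]), 'qd': array([-0.    , -0.0017,  0.0033,  0.0019, -0.0001,  0.0013]), 'joint_efforts': array([ -0.0014, -58.4165,  29.3752,   7.0155,   0.0101,  -0.0001]), 'eef_pos': array([ 0.6746, -0.    ,  0.2337]), 'ee_rot': array([ 3.1401, -0.0001, -1.5709]), 'force': array([ 0.1082, -0.4984, -0.4047]), 'moment': array([-0.0002,  0.0047,  0.0327]), 'gripper_force': 0.0, 'width': 0.08776627000991838}
```

View pics/scene0.png

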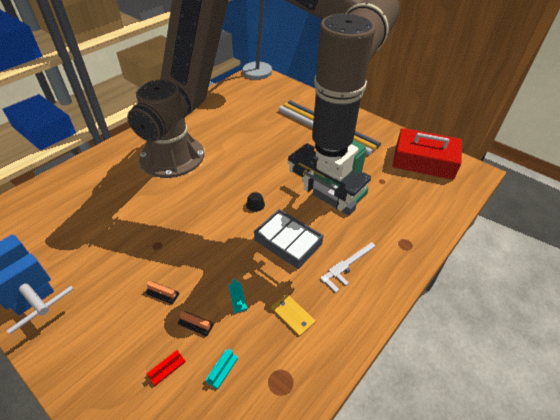

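View pics/side0.png

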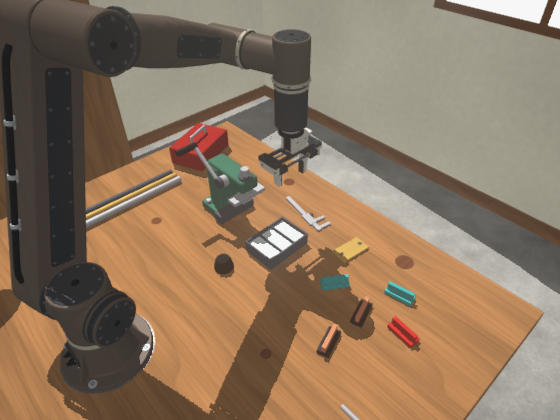

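View pics/wrist0.png

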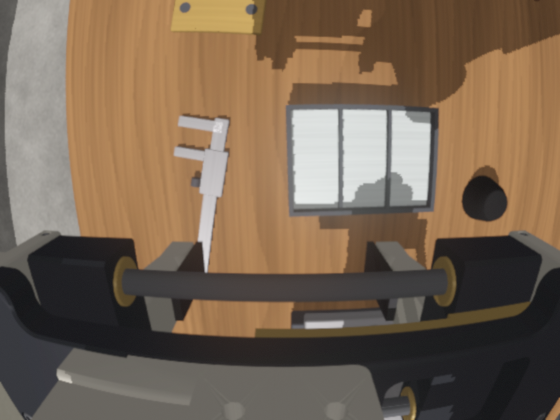

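Copper inserts are at scene (162,291) and (196,322). They could be confused with the turquoise pieces at (237,296) and (222,369) and the red one at (166,367). The block is at (288,238), the caliper at (350,265), the brass plate at (295,315) and the bumper at (256,201). The press is partly hidden behind the gripper, and the side view shows it at (230,180).

```bash
cat > h.py <<'E'
from station import arm
import cv2,numpy as np
from scipy.spatial.transform import Rotation as R
np.set_printoptions(precision=4,suppress=True)
def tool():
    s=arm.get_state(); T=np.eye(4); T[:3,:3]=R.from_euler('xyz',s['ee_rot']).as_matrix(); T[:3,3]=s['eef_pos']; return T
def grab(n):
    T=tool(); im,d=arm.grab_frame(n); return im,cloud(n,d,T)
def cloud(n,d,T=None):
    m=arm.camera_model(n); K=m['mtx']; v,u=np.mgrid[:420,:560]
    x=(u-K[0,2])/K[0,0]; y=(v-K[1,2])/K[1,1]
    if n=='wrist':
        r=np.hypot(x,y)+1e-9; k=np.tan(np.minimum(r,1.5))/r; x,y=x*k,y*k; W=T@m['mount']
    else: W=np.linalg.inv(m['camera_from_world'])
    P=np.stack([x*d,y*d,d],-1)@W[:3,:3].T+W[:3,3]; P[d<=0]=np.nan; return P
def rect(P2):
    c,s,a=cv2.minAreaRect((P2*1000).astype(np.float32)); 
    if s[0]<s[1]: s=s[::-1]; a+=90
    return np.array(c)/1000,np.array(s)/1000,(a+90)%180-90
def copper(im):
    h=cv2.cvtColor(im,cv2.COLOR_BGR2HSV); return h
def show(n,im): cv2.imwrite(f'pics/{n}.png',im)
E
python3 - <<'E'
from h import *
for n in ['scene','side','wrist']:
    im=cv2.imread(f'pics/{n}0.png'); d=np.load(f'pics/{n}0.npy')
    T=np.eye(4);T[:3,:3]=R.from_euler('xyz',[3.1401,-.0001,-1.5709]).as_matrix();T[:3,3]=[.6746,0,.2337]
    P=cloud(n,d,T); z=P[...,2]; b,g,r=[im[...,i].astype(int) for i in range(3)]
    print(n,'bench z',np.nanmedian(z))
    def comps(m,lab,mn=30):
        k,L,st,c=cv2.connectedComponentsWithStats(m.astype(np.uint8),connectivity=8)
        for i in range(1,k):
            if st[i,4]>=mn: 
                Q=P[L==i]; print(lab,st[i,4],c[i].astype(int),*rect(Q[:,:2]),'z',np.percentile(Q[:,2],[5,50,95]))
    ok=(z>.012)&(z<.06)&(P[...,0]>.3)&(P[...,0]<1.2)&(abs(P[...,1])<.8)
    if n!='wrist':
        comps(ok,'low')
        comps(ok&(z>.028)&(r>g*1.35)&(r>70),'spine')
    comps(ok&(z>.039)&(z<.052)&(abs(P[...,1]+.15)<.3)&(r<90),'rim')
    gm=(g>r*1.25)&(g>b*1.1)&(z>.19)&(z<.23)
    comps(gm,'head')
    comps((g>r*1.25)&(g>b*1.1)&(z>.01)&(z<.18),'green')
E
```

```text
scene bench z -0.0012402370300741983
low 274 [366 141] [0.4938 0.5233] [0.1149 0.0844] 0.23576676845550537 z [0.0135 0.0204 0.0251]
low 728 [424 165] [0.7161 0.5367] [0.2533 0.1136] -6.139366149902344 z [0.0139 0.0363 0.058 ]
low 133 [324 196] [0.566  0.1829] [0.097  0.0084] 1.0978872776031494 z [0.0128 0.0243 0.0349]
low 176 [354 201] [0.6552 0.2442] [0.1312 0.0278] 86.94515991210938 z [0.0138 0.0283 0.0355]
low 230 [254 199] [0.4072 0.0146] [0.0532 0.0492] 71.32797241210938 z [0.0145 0.0346 0.0428]
low 2234 [288 236] [ 0.5866 -0.0308] [0.173  0.1251] 1.9390664100646973 z [0.0205 0.0332 0.0448]
low 317 [236 294] [ 0.6084 -0.2696] [0.0856 0.0353] -34.64076614379883 z [0.0125 0.0162 0.0373]
low 332 [160 290] [ 0.4469 -0.3941] [0.0856 0.0357] 18.933372497558594 z [0.0124 0.0246 0.0367]
low 384 [194 321] [ 0.5828 -0.3949] [0.084  0.0362] 18.731727600097656 z [0.0125 0.0241 0.0371]
low 489 [164 365] [ 0.6162 -0.5144] [0.0836 0.0362] 84.4754867553711 z [0.0124 0.0251 0.0368]
low 499 [221 367] [ 0.7182 -0.4315] [0.0842 0.0362] -78.49825191497803 z [0.0126 0.0205 0.0371]
spine 481 [425 164]
[... 2491 characters left out ...]
]
spine 133 [328 336] [ 0.4451 -0.3935] [0.0807 0.0129] 19.486465454101562 z [0.0311 0.0353 0.0384]
rim 39 [258 233] [0.5547 0.0126] [0.0891 0.0307] -0.6981658935546875 z [0.0395 0.0421 0.0458]
rim 82 [222 258] [0.4029 0.0158] [0.0386 0.0352] 22.554685592651367 z [0.0394 0.0418 0.0451]
head 510 [226 166] [0.5887 0.1924] [0.1816 0.0718] -86.98640942573547 z [0.1982 0.2039 0.2075]
green 58 [210 205] [0.5367 0.2664] [0.0764 0.0217] 88.8092041015625 z [0.0253 0.0292 0.0332]
wrist bench z 0.0009918602072556681
rim 981 [400 176] [ 0.5778 -0.0304] [0.1477 0.1219] -0.5174636840820312 z [0.0398 0.0438 0.0455]
rim 578 [494 204] [0.4053 0.0205] [0.04   0.0398] 89.25218963623047 z [0.0397 0.0414 0.0426]
```

Clouds agree across the views. Insert A is at (0.446,-0.394) and insert B at (0.582,-0.3945), both at about 18.4° yaw. The block is at (0.5865,-0.031) with yaw about 1.7°. I'll go over B now.

Request:
{"method": "move_arm", "body": {
  "rows": "0 0 0 0.05 0.012 0 0.06;0 0 0 0.05 0.012 0 0.06;0 0 0 0.05 0.012 0 0.06;0 0 0 0.05 0.012 0 0.06;0 0 0 0.05 0.012 0 0.06;0 0 0 0.05 0.012 0 0.06;0 0 0 0.05 0.012 0 0.06;0 0 0 0.045 0.009 0 0.06",
  "squeeze": 30
}}

```text
t: 1.15
eef_pos: [0.5812, -0.3967, 0.2343]
ee_rot: [3.141, 0.0, -1.571]
force: [1.0, -0.1, 0.7]
width: 0.0602
gripper_force: 0.0
```

Request:
{"method": "move_arm", "body": {
  "rows": "0 0 10.2 0 0 0 0.06;0 0 10.2 0 0 0 0.06;0 0 10.2 0 0 0 0.06;0 0 10.2 0 0 0 0.06;0 0 10.2 0 0 0 0.06;0 0 10.2 0 0 0 0.06;0 0 10.2 0 0 0 0.06;0 0 0 0 0 0 0.06"
}}

```text
t: 2.15
eef_pos: [0.5818, -0.3949, 0.2342]
ee_rot: [3.141, -0.0, -2.816]
force: [0.7, 0.2, -0.4]
width: 0.06
gripper_force: 0.0
```

```bash
cat >> h.py <<'E'
def comps(P,m,lab,mn=30):
    k,L,st,c=cv2.connectedComponentsWithStats(m.astype(np.uint8),connectivity=8)
    for i in range(1,k):
        if st[i,4]>=mn:
            Q=P[L==i]; print(lab,st[i,4],c[i].astype(int),*rect(Q[:,:2]),'z',np.percentile(Q[:,2],[5,50,95]))
def spines(n):
    im,P=grab(n); z=P[...,2]; b,g,r=[im[...,i].astype(int) for i in range(3)]
    comps(P,(z>.028)&(z<.06)&(r>g*1.35)&(r>50)&(P[...,1]<-.2),n+' spine',60); return im,P
def delta(x,y,z):
    T=tool(); print('tool shift to',x,y,z,':',T[:3,:3].T@(np.array([x,y,z])-T[:3,3]),'pos',T[:3,3],'yaw(tool y) deg',np.degrees(np.arctan2(T[1,1],T[0,1])),'axis z',T[:3,2])
E
python3 - <<'E'
from h import *
im,P=spines('wrist'); show('w1',im)
im,P=spines('scene'); show('s1',im)
delta(.582,-.3945,.025)
z=P[...,2]; b,g,r=[im[...,i].astype(int) for i in range(3)]
for n in ['scene','side']:
    if n=='side': im,P=grab(n);show('d1',im); z=P[...,2]; b,g,r=[im[...,i].astype(int) for i in range(3)]
    comps(P,(g>r*1.25)&(g>b*1.1)&(z>.19)&(z<.23),n+' head')
    comps(P,(z>.028)&(z<.04)&(P[...,1]>.1)&(P[...,1]<.22)&(P[...,0]>.45)&(P[...,0]<.72),n+' stop')
    comps(P,(z>.01)&(z<.05)&(P[...,1]>-.15)&(P[...,1]<.08)&(P[...,0]>.45),n+' block')
E
```

```text
wrist spine 127 [321  70] [ 0.4482 -0.3975] [0.0783 0.0051] 21.937135696411133 z [0.0289 0.0345 0.0367]
wrist spine 794 [177 179] [ 0.6148 -0.5126] [0.0799 0.013 ] 84.2078857421875 z [0.0307 0.0356 0.037 ]
scene spine 173 [194 318] [ 0.5825 -0.3942] [0.081  0.0137] 18.345165252685547 z [0.03   0.0348 0.0378]
scene spine 229 [163 362] [ 0.6158 -0.5147] [0.0792 0.0138] 84.82373809814453 z [0.0291 0.0347 0.0373]
tool shift to 0.582 -0.3945 0.025 : [-0.0003  0.0004  0.2093] pos [ 0.5819 -0.395   0.2343] yaw(tool y) deg 108.83780201427471 axis z [-0.0004  0.0002 -1.    ]
scene head 844 [342 156] [0.5947 0.1909] [0.1887 0.0726] -89.49552619457245 z [0.1927 0.2034 0.2064]
scene stop 207 [341 200] [0.5913 0.1982] [0.1505 0.0408] 2.9229612350463867 z [0.0294 0.0339 0.0372]
scene block 2264 [288 236] [ 0.5862 -0.0306] [0.1731 0.1253] 1.6720070838928223 z [0.0183 0.0332 0.0447]
side head 499 [226 166] [0.5887 0.193 ] [0.1819 0.07  ] -87.63926696777344 z [0.1992 0.2041 0.2073]
side stop 218 [229 209] [0.5894 0.1992] [0.1484 0.0408] -0.816558837890625 z [0.0293 0.0339 0.0381]
side block 332 [513  85] [ 2.2544 -0.0345] [0.2277 0.038 ] 87.70464324951172 z [0.0121 0.0297 0.0468]
side block 1796 [275 241] [ 0.5861 -0.0309] [0.1766 0.1268] 1.7316210269927979 z [0.0174 0.0336 0.0456]
```

```bash
python3 -c "
import cv2;a=cv2.imread('pics/s1.png');cv2.imwrite('pics/c1.png',cv2.resize(a[180:400,110:410],None,fx=2.6,fy=2.6,interpolation=cv2.INTER_CUBIC))"
```

```text
(no output)
```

View pics/c1.png

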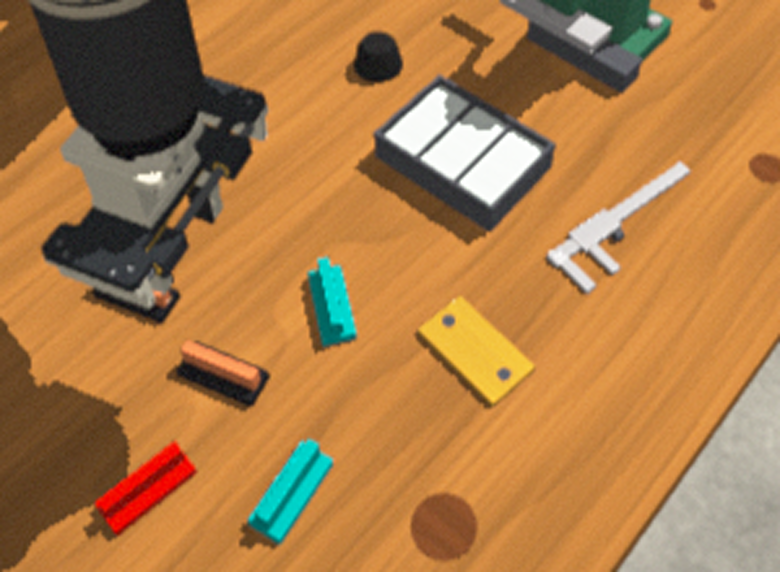

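View pics/s1.png

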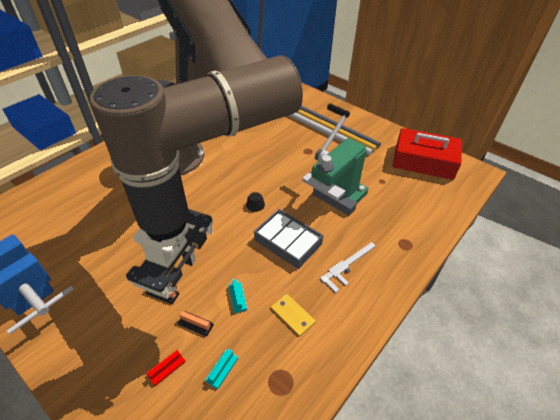

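B at scene (195,321) has a copper spine on a black slab, with A under the gripper at (162,293). The three look-alikes are turquoise or red, and no third insert is visible. I'll grasp B.

Request:
{"method": "move_arm", "body": {
  "rows": "0 0 0.4 0 0 0.04 0.06;0 0 0 0 0 0.04 0.06;0 0 0 0 0 0.04 0.06;0 0 0 0 0 0.04 0.06;0 0 0 0 0 0.03 0.06;0 0 0 0 0 0.014 0.06;0 0 0 0 0 0.005 0.06;0 0 0 0 0 0 0.06"
}}

```text
t: 3.3
eef_pos: [0.5825, -0.3953, 0.0264]
ee_rot: [-3.141, 0.001, -2.823]
force: [0.4, 0.7, -0.2]
width: 0.0597
gripper_force: 0.0
```

Request:
{"method": "move_arm", "body": {
  "rows": "0 0 0 0 0 0 0.03;0 0 0 0 0 0 0;0 0 0 0 0 0 0;0 0 0 0 0 0 0;0 0 0 0 0 0 0;0 0 0 0 0 0 0",
  "squeeze": 40
}}

```text
t: 4.05
eef_pos: [0.5819, -0.3949, 0.0256]
ee_rot: [3.141, -0.0, -2.824]
force: [-0.1, 1.2, 0.9]
width: 0.0115
gripper_force: 40.0
```

Request:
{"method": "move_arm", "body": {
  "rows": "0 0 0 0 0 -0.03 0;0 0 0 0 0 -0.05 0;0 0 0 0 0 -0.05 0;0 0 -9 0 0 0 0;0 0 -9 0 0 0 0;0 0 -9 0 0 0 0;0 0 -9 0 0 0 0;0 0 -9 0 0 0 0"
}}

```text
t: 5.05
eef_pos: [0.5817, -0.3948, 0.1551]
ee_rot: [3.141, 0.0, -2.034]
force: [-0.6, 0.4, -1.6]
width: 0.0115
gripper_force: 40.0
```

Request:
{"method": "move_arm", "body": {
  "rows": "0 0 -9 0 0 0 0;0 0 -9 0 0 0 0;0 0 -9 0 0 0 0;0 0 -1.4 0 0 0 0;0 0 0 -0.03 -0.006 0 0;0 0 0 -0.04 -0.007 0 0;0 0 0 -0.045 -0.009 0 0;0 0 0 -0.045 -0.009 0 0"
}}

```text
t: 6.05
eef_pos: [0.6085, -0.233, 0.1554]
ee_rot: [3.141, 0.0, -1.547]
force: [0.7, 0.5, -1.5]
width: 0.0114
gripper_force: 40.0
```

Request:
{"method": "move_arm", "body": {
  "rows": "0 0 0 -0.045 -0.009 0 0;0 0 0 -0.045 -0.009 0 0;0 0 0 -0.045 -0.009 0 0;0 0 0 -0.04 -0.007 0 0;0 0 0 -0.03 -0.005 0 0;0 0 0 0 0 0 0;0 0 0 0 0 0 0"
}}

```text
t: 6.92
eef_pos: [0.6415, -0.0284, 0.1554]
ee_rot: [3.141, -0.0, -1.544]
force: [-0.5, -0.0, -2.1]
width: 0.0122
gripper_force: 40.0
```

```bash
python3 - <<'E'
from h import *
delta(.6405,-.029,.058); print(arm.get_state()['width'])
im,P=grab('wrist'); show('w2',im)
im,P=grab('side'); z=P[...,2]; b,g,r=[im[...,i].astype(int) for i in range(3)]
comps(P,(z>.028)&(z<.06)&(r>g*1.35)&(r>50)&(P[...,1]<-.2),'sp',60)
E
```

```text
tool shift to 0.6405 -0.029 0.058 : [0.0006 0.001  0.0974] pos [ 0.6415 -0.0284  0.1554] yaw(tool y) deg -178.47683270690948 axis z [-0.0005 -0.0001 -1.    ]
0.0122141599991986
sp 151 [404 327] [ 0.6148 -0.5142] [0.0801 0.017 ] 82.5372085571289 z [0.0303 0.0351 0.0386]
sp 133 [328 336] [ 0.445  -0.3938] [0.0805 0.0128] 18.99769401550293 z [0.0308 0.0353 0.0384]
```

View pics/w2.png

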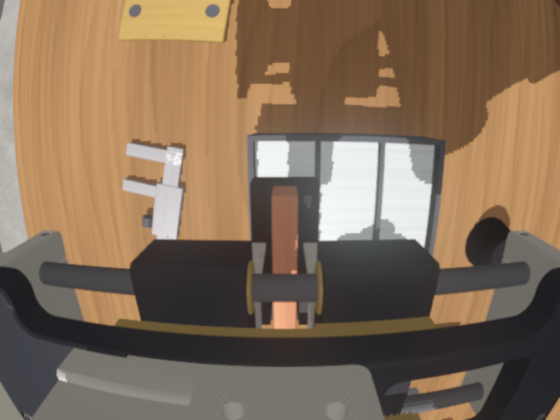

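The wrist view shows the insert held straight over the left (far) slot, at around (285,250). I'll lower it now.

Request:
{"method": "move_arm", "body": {
  "rows": "0 0 0 0 0.001 0.03 0;0 0 0 0 0 0.03 0;0 0 0 0 0 0.02 0;0 0 0 0 0 0.01 0;0 0 0 0 0 0.006 0;0 0 0 0 0 0.001 0;0 0 0 0 0 0 0"
}}

```text
t: 7.9
eef_pos: [0.6412, -0.0282, 0.0593]
ee_rot: [-3.14, 0.0, -1.543]
force: [0.2, -0.0, -1.5]
width: 0.0115
gripper_force: 40.0
```

Request:
{"method": "move_arm", "body": {
  "rows": "0 0 0 0 0 0 0.026;0 0 0 0 0 0 0.026;0 0 0 0 0 0 0.026;0 0 0 0 0 -0.03 0.026;0 0 0 0 0 -0.05 0.026;0 0 0 0 0 -0.05 0.05;0 0 0 0.04 0.02 0 0.06;0 0 0 0.05 0.025 0 0.06"
}}

```text
t: 8.9
eef_pos: [0.5984, -0.1195, 0.1895]
ee_rot: [-3.14, 0.0, -1.541]
force: [1.0, -1.0, -0.4]
width: 0.0505
gripper_force: 0.0
```

```bash
python3 - <<'E'
from h import *
im,P=grab('scene'); show('s3',im); z=P[...,2]; b,g,r=[im[...,i].astype(int) for i in range(3)]
comps(P,(z>.028)&(z<.09)&(r>g*1.3)&(r>50)&(P[...,0]<.72)&(P[...,1]<.05),'sp',30)
comps(P,(z>.01)&(z<.05)&(P[...,1]>-.15)&(P[...,1]<.08)&(P[...,0]>.45)&(P[...,0]<.8),' block')
delta(.4455,-.394,.15)
E
```

```text
sp 199 [303 238] [ 0.637  -0.0188] [0.1033 0.0262] -82.12307453155518 z [0.0437 0.0631 0.0704]
sp 145 [159 287] [ 0.4473 -0.3942] [0.0788 0.0135] 18.66527557373047 z [0.0295 0.0345 0.0374]
sp 223 [163 362] [ 0.616  -0.5147] [0.0793 0.0141] 84.52567291259766 z [0.0295 0.0348 0.0376]
 block 1759 [287 239] [ 0.5866 -0.0309] [0.1719 0.1235] 1.6682871580123901 z [0.0167 0.0338 0.0466]
tool shift to 0.4455 -0.394 0.15 : [0.2655 0.1563 0.0394] pos [ 0.5947 -0.1244  0.1892] yaw(tool y) deg -178.466627196207 axis z [-0.0009 -0.0003 -1.    ]
```

Request:
{"method": "move_arm", "body": {
  "rows": "0 0 0 0.03 0.017 0 0.06;0 0 0 0.045 0.027 0 0.06;0 0 0 0.045 0.027 0 0.06;0 0 0 0.045 0.027 0 0.06;0 0 0 0.045 0.027 0 0.06;0 0 0 0.035 0.02 0 0.06;0 0 0 0.02 0.011 0 0.06;0 0 9 0 0 0 0.06"
}}

```text
t: 9.95
eef_pos: [0.4487, -0.3902, 0.1886]
ee_rot: [3.141, -0.0, -1.705]
force: [0.4, -0.5, -0.1]
width: 0.0599
gripper_force: 0.0
```

Request:
{"method": "move_arm", "body": {
  "rows": "0 0 9.2 0 0 0 0.06;0 0 9.2 0 0 0 0.06;0 0 9.2 0 0 0 0.06;0 0 9.2 0 0 0 0.06;0 0 9.2 0 0 0 0.06;0 0 9.2 0 0 0 0.06;0 0 8.9 0 0 0 0.06;0 0 0 0 0 0 0.06"
}}

```text
t: 10.95
eef_pos: [0.4497, -0.3887, 0.1886]
ee_rot: [-3.142, 0.0, -2.818]
force: [1.1, -0.0, 0.5]
width: 0.06
gripper_force: 0.0
```

```bash
python3 - <<'E'
from h import *
delta(.4455,-.394,.025)
for n in ['scene','side']:spines(n)
E
```

```text
tool shift to 0.4455 -0.394 0.025 : [ 0.0057 -0.0037  0.1636] pos [ 0.4497 -0.3887  0.1886] yaw(tool y) deg 108.56257246071489 axis z [ 0.0001 -0.     -1.    ]
scene spine 151 [160 287] [ 0.4468 -0.3941] [0.0798 0.0143] 19.37851905822754 z [0.0289 0.0347 0.0376]
scene spine 227 [163 362] [ 0.6158 -0.5147] [0.0792 0.014 ] 84.36363220214844 z [0.0292 0.0344 0.0374]
side spine 160 [404 327] [ 0.6143 -0.5148] [0.0802 0.0167] 82.9039077758789 z [0.0297 0.035  0.038 ]
side spine 114 [328 336] [ 0.4449 -0.3939] [0.0833 0.0126] 19.09813690185547 z [0.03   0.0354 0.0396]
```

Request:
{"method": "move_arm", "body": {
  "rows": "0 0 0 0.006 -0.004 0.03 0.06;0 0 0 0 0 0.04 0.06;0 0 0 0 0 0.04 0.06;0 0 0 0 0 0.03 0.06;0 0 0 0 0 0.018 0.06;0 0 0 0 0 0.005 0.06;0 0 0 0 0 0 0.06;0 0 0 0 0 0 0.03"
}}

```text
t: 12.05
eef_pos: [0.446, -0.3947, 0.0266]
ee_rot: [-3.14, 0.001, -2.818]
force: [0.0, 0.5, -0.6]
width: 0.0547
gripper_force: 0.0
```

Request:
{"method": "move_arm", "body": {
  "rows": "0 0 0 0 0 0 0;0 0 0 0 0 0 0;0 0 0 0 0 0 0;0 0 0 0 0 0 0;0 0 0 0 0 -0.03 0;0 0 0 0 0 -0.05 0;0 0 0 0 0 -0.05 0;0 0 -9 0 0 0 0"
}}

```text
t: 13.05
eef_pos: [0.4474, -0.3956, 0.1601]
ee_rot: [-3.135, 0.004, -2.658]
force: [-0.0, -0.5, -2.6]
width: 0.0116
gripper_force: 40.0
```

Request:
{"method": "move_arm", "body": {
  "rows": "0 0 -9 0 0 0 0;0 0 -9 0 0 0 0;0 0 -9 0 0 0 0;0 0 -9 0 0 0 0;0 0 -9 0 0 0 0;0 0 -9 0 0 0 0;0 0 -9 0 0 0 0;0 0 -1 0 0 0 0"
}}

```text
t: 14.05
eef_pos: [0.4451, -0.3942, 0.1552]
ee_rot: [3.141, 0.0, -1.545]
force: [-0.6, 0.2, -2.2]
width: 0.0116
gripper_force: 40.0
```

```bash
python3 - <<'E'
from h import *
delta(.5325,-.0324,.058); print(arm.get_state()['width'])
E
```

```text
tool shift to 0.5325 -0.0324 0.058 : [-0.3594 -0.0968  0.0973] pos [ 0.4451 -0.3942  0.1552] yaw(tool y) deg -178.51616468412567 axis z [-0.0006  0.0005 -1.    ]
0.011566017990864909
```

Request:
{"method": "move_arm", "body": {
  "rows": "0 0 0 -0.03 -0.008 0 0;0 0 0 -0.05 -0.0135 0 0;0 0 0 -0.055 -0.015 0 0;0 0 0 -0.055 -0.015 0 0;0 0 0 -0.055 -0.015 0 0;0 0 0 -0.05 -0.0135 0 0;0 0 0 -0.044 -0.0115 0 0;0 0 0 -0.02 -0.005 0 0"
}}

```text
t: 15.05
eef_pos: [0.5328, -0.0309, 0.1556]
ee_rot: [-3.141, 0.0, -1.546]
force: [-0.1, -0.3, -2.0]
width: 0.0115
gripper_force: 40.0
```

Request:
{"method": "move_arm", "body": {
  "rows": "0 0 0 0 0 0 0;0 0 0 0 0 0 0;0 0 0 0 0 0.02 0"
}}

```text
t: 15.42
eef_pos: [0.5332, -0.0339, 0.1366]
ee_rot: [-3.139, 0.0, -1.546]
force: [-0.3, 0.8, -2.8]
width: 0.0116
gripper_force: 40.0
```

```bash
python3 - <<'E'
from h import *
delta(.5325,-.0324,.058); print(arm.get_state()['width'])
im,P=grab('wrist'); show('w4',im)
E
```

```text
tool shift to 0.5325 -0.0324 0.058 : [-0.0015  0.0009  0.0786] pos [ 0.5332 -0.0339  0.1366] yaw(tool y) deg -178.60726992893038 axis z [ 0.0029  0.0005 -1.    ]
0.01163080327735607
```

View pics/w4.png

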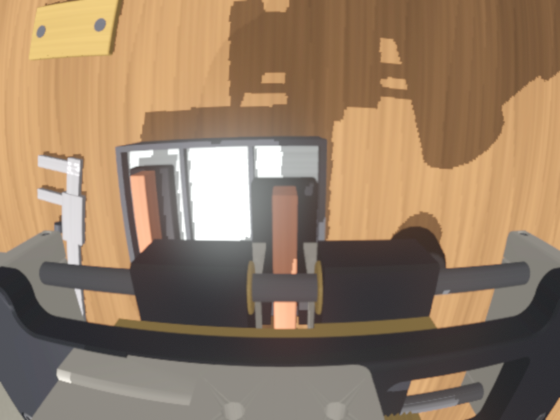

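The first insert sits in the far slot at (145,210). The second is held straight over the near slot, around (285,230).

Request:
{"method": "move_arm", "body": {
  "rows": "0 0 0 0 0.001 0.03 0;0 0 0 0 0 0.025 0;0 0 0 0 0 0.012 0;0 0 0 0 0 0.008 0;0 0 0 0 0 0.003 0;0 0 0 0 0 0 0"
}}

```text
t: 16.23
eef_pos: [0.531, -0.0344, 0.0625]
ee_rot: [-3.141, -0.002, -1.544]
force: [-19.7, 0.1, 46.7]
width: 0.0117
gripper_force: 40.0
```

Request:
{"method": "move_arm", "body": {
  "rows": "0 0 0 0 0 0 0.026;0 0 0 0 0 0 0.026;0 0 0 0 0 0 0.026;0 0 0 0 0 -0.03 0.026;0 0 0 0 0 -0.05 0.026;0 0 0 0 0 -0.05 0.026;0 0 0 0.04 0 0 0;0 0 0 0.06 0 0 0"
}}

```text
t: 17.23
eef_pos: [0.5348, -0.133, 0.1885]
ee_rot: [-3.14, 0.0, -1.542]
force: [1.7, 0.5, -0.0]
width: 0.0112
gripper_force: 0.0
```

Request:
{"method": "move_arm", "body": {
  "rows": "0 0 0 0.06 0 0 0;0 0 0 0.05 0 0 0;0 0 0 0 0 0 0;0 0 0 0 0 0 0"
}}

```text
t: 17.73
eef_pos: [0.5366, -0.243, 0.187]
ee_rot: [3.141, 0.0, -1.546]
force: [0.0, -0.1, -0.4]
width: 0.0005
gripper_force: 0.0
```

```bash
cat >> h.py <<'E'
def blk(verbose=True):
    # outer rim edges of the block in world, by depth from scene and side
    out=[]
    for n in ['scene','side']:
        im,P=grab(n); z=P[...,2]; r=im[...,2].astype(int);g=im[...,1].astype(int)
        m=(z>.012)&(z<.052)&(P[...,1]>-.17)&(P[...,1]<.178)&(P[...,0]>.45)&(P[...,0]<.75)
        comps(P,m,n+' block',600)
        comps(P,(z>.06)&(z<.075)&(r>g*1.3)&(r>45)&(P[...,0]>.45)&(P[...,0]<.75)&(P[...,1]>-.17)&(P[...,1]<.2),n+' sp',25)
        show('last_'+n,im)
E
python3 - <<'E'
from h import *
blk()
for n in ['scene','side']:
    im=cv2.imread(f'pics/last_{n}.png')
    P=grab(n)[1]; z=P[...,2]; b,g,r=[im[...,i].astype(int) for i in range(3)]
    comps(P,(g>r*1.25)&(g>b*1.1)&(z>.19)&(z<.23),n+' head')
    for lo,hi in [(.004,.028),(.026,.04)]: comps(P,(z>lo)&(z<hi)&(P[...,1]>.15)&(P[...,1]<.23)&(P[...,0]>.45)&(P[...,0]<.72),f'{n} stop {lo}')
    m=(z>.03)&(z<.037)&(P[...,1]>.15)&(P[...,1]<.23)&(P[...,0]>.45)&(P[...,0]<.72)
    Q=P[m]; xs=np.arange(.51,.68,.015)
    # front edge of the stop-bar top: min y per x bin
    e=[(x,np.percentile(Q[abs(Q[:,0]-x)<.0075,1],5)) for x in xs if (abs(Q[:,0]-x)<.0075).sum()>4]
    e=np.array(e); print(n,e.round(4).tolist(),'slope',np.polyfit(e[:,0],e[:,1],1))
    print('caliper/bumper/plate'); comps(P,(z>.004)&(z<.05)&(P[...,0]>.36)&(P[...,0]<.9)&(P[...,1]<.12)&(P[...,1]>-.25),'o',100)
print(tool()[:3,3])
E
```

```text
scene block 1934 [288 237] [ 0.5861 -0.0314] [0.1731 0.1237] 2.031879186630249 z [0.0188 0.0362 0.0473]
scene sp 115 [273 219] [ 0.5311 -0.0339] [0.0816 0.0143] -87.98636078834534 z [0.0619 0.0677 0.071 ]
scene sp 112 [303 237] [ 0.6416 -0.0302] [0.0811 0.013 ] -88.43986105918884 z [0.0622 0.068  0.0711]
side block 1065 [268 244] [ 0.5742 -0.0312] [0.1531 0.1261] 1.0758867263793945 z [0.0174 0.0364 0.0479]
side sp 72 [286 222] [ 0.6408 -0.0228] [0.0696 0.0161] -88.54117095470428 z [0.062  0.0675 0.071 ]
side sp 102 [264 241] [ 0.5301 -0.0339] [0.0822 0.0157] -89.71137428283691 z [0.062  0.0681 0.0722]
scene head 839 [341 156] [0.5942 0.1914] [0.1903 0.0712] 89.94610595703125 z [0.1926 0.2035 0.2067]
scene stop 0.004 236 [333 202] [0.5954 0.1839] [0.1516 0.04  ] 13.828132629394531 z [0.005  0.0158 0.0268]
scene stop 0.026 251 [341 199] [0.5912 0.2037] [0.1487 0.0499] 1.150469183921814 z [0.0273 0.033  0.0374]
scene [[0.525, 0.1793], [0.54, 0.1803], [0.6, 0.1822], [0.615, 0.1825], [0.63, 0.1841], [0.645, 0.1823], [0.66, 0.1833]] slope [0.0292 0.1644]
caliper/bumper/plate
o 273 [254 201
[... 564 characters left out ...]
ide stop 0.026 270 [228 208] [0.5891 0.2043] [0.1505 0.052 ] 0.7544919848442078 z [0.0274 0.0334 0.0379]
side [[0.525, 0.185], [0.54, 0.1818], [0.555, 0.1821], [0.57, 0.1825], [0.585, 0.1808], [0.6, 0.1788], [0.615, 0.1799], [0.63, 0.1803], [0.645, 0.1795]] slope [-0.0384  0.2037]
caliper/bumper/plate
o 103 [297 207] [0.7725 0.0581] [0.1244 0.0249] 74.88384246826172 z [0.0045 0.0071 0.0108]
o 1128 [268 245] [ 0.589  -0.0127] [0.1804 0.1612] 1.8136171102523804 z [0.0093 0.0351 0.0475]
o 466 [350 248] [ 0.7547 -0.2108] [0.1233 0.0638] -6.414787292480469 z [0.0054 0.0091 0.0132]
o 300 [222 263] [0.4098 0.017 ] [0.0776 0.056 ] 6.5619988441467285 z [0.006  0.0317 0.0442]
[ 0.5371 -0.2419  0.1877]
```

Both inserts are seated, with spine tops at about 0.069 m and x at 0.531 and 0.641. The press origin works out near (0.590,0.121), with an x direction of about 90.5°. Next I'll tilt the closed fingers 15° back and go behind the near rear corner.

```bash
python3 - <<'E'
from h import *
c,s=np.cos(np.radians(15)),np.sin(np.radians(15))
T=tool(); T[:3,:3]=T[:3,:3]@R.from_euler('y',-15,degrees=True).as_matrix()
print(T[:3,:3].T@(np.array([.517,-.13,.10])-T[:3,3]), T[:3,:3].T@[0,0,-.078],T[:3,:3].T@[0,.01,0],T[:3,:3].T@[.1,0,0])
E
```

```text
[-0.0859  0.017   0.1138] [0.0202 0.     0.0753] [-0.0097 -0.0003  0.0026] [ 0.0027 -0.1    -0.0007]
```

Request:
{"method": "move_arm", "body": {
  "rows": "0 -7.5 0 0 0 0 0;0 -7.5 0 0 0 0 0;0 0 0 -0.0215 0.004 0.0285 0;0 0 0 -0.0215 0.004 0.0285 0;0 0 0 -0.0215 0.004 0.0285 0;0 0 0 -0.0215 0.005 0.0285 0;0 0 0 0.01 0 0.0375 0;0 0 0 0.01 0 0.0375 0"
}}

```text
t: 18.92
eef_pos: [0.5175, -0.1294, 0.0219]
ee_rot: [-3.14, 0.261, -1.541]
force: [0.5, 0.1, -0.5]
width: 0.0005
gripper_force: 0.0
```

Request:
{"method": "move_arm", "body": {
  "rows": "0 0 0 0 0 0 0;0 0 0 -0.0097 0 0.0026 0;0 0 0 -0.0097 0 0.0026 0"
}}

```text
t: 19.3
eef_pos: [0.5175, -0.11, 0.0238]
ee_rot: [-3.139, 0.261, -1.544]
force: [0.4, 0.3, 0.1]
width: 0.0008
gripper_force: 0.0
```

```bash
python3 - <<'E'
from h import *
print(arm.get_state()); blk()
im=cv2.imread('pics/last_scene.png'); cv2.imwrite('pics/c2.png',cv2.resize(im[80:340,180:440],None,fx=2.2,fy=2.2))
E
```

```text
{'t': 19.3, 'q': array([-0.0486,  0.4108, -0.3562, -0.3499, -0.8521,  0.3134]), 'qd': array([ 0.1524, -0.0421, -0.0667, -0.0262,  0.0635, -0.1204]), 'joint_efforts': array([ -1.2002, -52.5551,  20.7426,   4.4698,  -0.3221,   0.2132]), 'eef_pos': array([ 0.5175, -0.11  ,  0.0238]), 'ee_rot': array([-3.1386,  0.2615, -1.5436]), 'force': array([0.3949, 0.3078, 0.1216]), 'moment': array([-0.8059,  0.0002,  0.0161]), 'gripper_force': 0.0, 'width': 0.0007533215448055805}
scene block 1519 [293 238] [ 0.5863 -0.0309] [0.1726 0.1244] 1.9656181335449219 z [0.0197 0.0363 0.0477]
scene sp 106 [273 218] [ 0.5307 -0.0338] [0.0781 0.0145] -86.73690557479858 z [0.0616 0.0675 0.0704]
scene sp 108 [303 237] [ 0.6416 -0.0273] [0.0829 0.0124] -88.0035994052887 z [0.0631 0.0678 0.0706]
side sp 81 [262 240] [ 0.5302 -0.0284] [0.0673 0.0147] -87.89201760292053 z [0.0622 0.0679 0.0717]
```

View pics/c2.png

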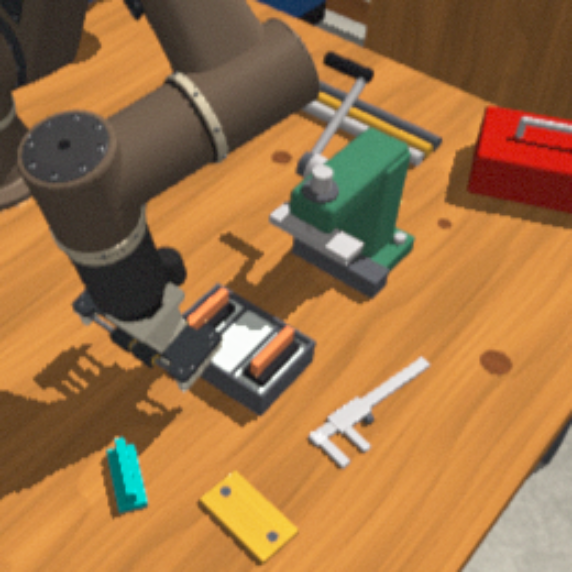

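The fingertips stand just behind the near rear corner, with the block at crop (250,345) and both inserts seated. First swing.

Request:
{"method": "move_arm", "body": {
  "rows": "0 0 0 -0.0058 0 0.0016 0;0 0 0 -0.0058 0 0.0016 0;0 0 0 -0.0058 0 0.0016 0;0 0 0 -0.0058 0 0.0016 0;0 0 0 -0.0058 0 0.0016 0;0 0 0 0 0 0 0"
}}

```text
t: 20.15
eef_pos: [0.5141, -0.0829, 0.0225]
ee_rot: [3.139, 0.259, -1.544]
force: [-6.9, -13.5, 7.9]
width: 0.0002
gripper_force: 6.8
```

```bash
python3 - <<'E'
from h import *
blk()
E
```

```text
scene block 1457 [298 237] [ 0.5915 -0.0192] [0.1737 0.1238] -5.6150360107421875 z [0.0187 0.0359 0.0476]
scene sp 97 [279 215] [ 0.5364 -0.0108] [0.0681 0.0138] 84.8116683959961 z [0.0617 0.0677 0.0715]
scene sp 120 [305 237] [ 0.6462 -0.024 ] [0.082  0.0127] 84.40792083740234 z [0.062  0.0678 0.0705]
side sp 69 [258 235] [ 0.5358 -0.0051] [0.0625 0.0144] 83.56242370605469 z [0.061  0.0673 0.0718]
```

Request:
{"method": "move_arm", "body": {
  "rows": "0 0 0 -0.0068 0 0.0018 0;0 0 0 0 0 0 0;0 0 0 0.0193 0 -0.0052 0;0 0 0 0.0193 0 -0.0052 0;0 0 0 0.002 -0.046 -0.001 0;0 0 0 0.002 -0.046 -0.001 0;0 0 0 0.002 -0.046 -0.001 0;0 0 0 0 0 0 0"
}}

```text
t: 21.25
eef_pos: [0.6573, -0.1171, 0.0224]
ee_rot: [-3.141, 0.261, -1.544]
force: [-0.6, -0.1, 0.1]
width: 0.0004
gripper_force: 0.0
```

```bash
python3 - <<'E'
from h import *
blk(); print(tool())
T=tool()[:3,:3].T; print(T@[0,.01,0],T@[0,0,-.01])
E
```

```text
scene block 758 [307 234] [ 0.6026 -0.0043] [0.1574 0.1011] -8.625129699707031 z [0.0226 0.037  0.0476]
scene sp 88 [309 235] [ 0.6487 -0.0123] [0.06   0.0134] 82.29258728027344 z [0.0622 0.068  0.0708]
side block 1207 [268 239] [ 0.5785 -0.0129] [0.1455 0.1283] -9.08160400390625 z [0.018  0.0356 0.0481]
side sp 88 [287 222] [ 0.6467 -0.0234] [0.0801 0.0144] 81.58377838134766 z [0.0614 0.0674 0.0714]
side sp 84 [259 236] [ 0.5369 -0.0091] [0.0819 0.0144] 81.05329132080078 z [0.0609 0.0682 0.0712]
[[ 0.0245 -0.9997 -0.008   0.6542]
 [-0.9655 -0.0257  0.259  -0.1168]
 [-0.2592  0.0013 -0.9658  0.0225]
 [ 0.      0.      0.      1.    ]]
[-0.0097 -0.0003  0.0026] [ 0.0026 -0.      0.0097]
```

Request:
{"method": "move_arm", "body": {
  "rows": "0 0 0 -0.0097 0 0.0026 0;0 0 0 -0.0077 0 0.0021 0;0 0 0 -0.0077 0 0.0021 0;0 0 0 -0.0077 0 0.0021 0;0 0 0 -0.0077 0 0.0021 0;0 0 0 -0.0077 0 0.0021 0;0 0 0 -0.0058 0 0.0016 0;0 0 0 0 0 0 0"
}}

```text
t: 22.35
eef_pos: [0.6553, -0.0614, 0.0241]
ee_rot: [-3.136, 0.259, -1.543]
force: [3.7, -6.0, -2.6]
width: -0.0
gripper_force: 3.1
```

```bash
python3 - <<'E'
from h import *
blk(); print(tool()[:3,3])
E
```

```text
scene sp 35 [315 223] [0.6361 0.0364] [0.0246 0.0139] -85.7520022392273 z [0.061  0.0673 0.0704]
side block 1101 [262 239] [0.5693 0.0022] [0.1503 0.129 ] 2.037926197052002 z [0.0182 0.0362 0.048 ]
side sp 72 [277 218] [0.6358 0.0152] [0.0697 0.0175] -84.0237603187561 z [0.0617 0.0684 0.0716]
side sp 96 [256 236] [0.5265 0.    ] [0.0822 0.015 ] -86.1775918006897 z [0.0605 0.0671 0.0707]
[ 0.6553 -0.0614  0.0241]
```

Request:
{"method": "move_arm", "body": {
  "rows": "0 0 0 -0.0077 0 0.0021 0;0 0 0 -0.0077 0 0.0021 0;0 0 0 0 0 0 0;0 0 0 0.0193 0 -0.0052 0;0 0 0 0.0193 0 -0.0052 0;0 0 0 0 0.046 0 0;0 0 0 0 0.046 0 0;0 0 0 0 0.046 0 0"
}}

```text
t: 23.45
eef_pos: [0.5139, -0.0892, 0.0228]
ee_rot: [3.141, 0.262, -1.546]
force: [0.9, -0.7, 0.8]
width: 0.0003
gripper_force: 0.0
```

```bash
python3 - <<'E'
from h import *
blk(); print(tool()[:3,3])
E
```

```text
scene block 1546 [299 227] [0.5778 0.0147] [0.1719 0.1255] 8.91203498840332 z [0.0202 0.0357 0.0475]
scene sp 105 [279 210] [0.5238 0.0041] [0.0797 0.0132] -82.10766220092773 z [0.0616 0.0673 0.0706]
scene sp 108 [311 225] [0.6327 0.0221] [0.081  0.0124] -81.8727855682373 z [0.0618 0.0676 0.0711]
side block 602 [252 234] [0.5651 0.0259] [0.1554 0.0985] 8.433307647705078 z [0.024  0.0381 0.0486]
side sp 102 [254 236] [0.5226 0.0059] [0.0822 0.0165] -81.35826206207275 z [0.0607 0.0675 0.0715]
[ 0.5106 -0.0889  0.023 ]
```

Request:
{"method": "move_arm", "body": {
  "rows": "0 0 0 -0.0097 0 0.0026 0;0 0 0 -0.0097 0 0.0026 0;0 0 0 -0.0097 0 0.0026 0;0 0 0 -0.0097 0 0.0026 0;0 0 0 -0.0097 0 0.0026 0;0 0 0 -0.0097 0 0.0026 0;0 0 0 -0.0077 0 0.0021 0;0 0 0 0 0 0 0"
}}

```text
t: 24.55
eef_pos: [0.512, -0.0207, 0.0225]
ee_rot: [3.137, 0.26, -1.544]
force: [-7.1, -9.3, 5.7]
width: 0.0005
gripper_force: 5.2
```

```bash
python3 - <<'E'
from h import *
blk(); print(tool()[:3,3])
E
```

```text
scene block 1321 [310 226] [0.5903 0.0414] [0.1739 0.1249] -6.469154357910156 z [0.0193 0.0359 0.0474]
scene sp 82 [293 203] [0.5361 0.0546] [0.0641 0.0141] 83.96587371826172 z [0.0621 0.0672 0.0712]
scene sp 120 [317 225] [0.6449 0.0346] [0.0807 0.0139] 83.60106658935547 z [0.0614 0.0675 0.0702]
side sp 57 [246 225] [0.5344 0.0585] [0.0614 0.0131] 80.69207000732422 z [0.0629 0.0684 0.0711]
[ 0.512  -0.0208  0.0225]
```

Request:
{"method": "move_arm", "body": {
  "rows": "0 0 0 -0.0039 0 0.001 0;0 0 0 0 0 0 0;0 0 0 0.0193 0 -0.0052 0;0 0 0 0.0193 0 -0.0052 0;0 0 0 0.002 -0.047 -0.001 0;0 0 0 0.002 -0.048 -0.001 0;0 0 0 0.002 -0.047 -0.001 0;0 0 0 0 0 0 0"
}}

```text
t: 25.65
eef_pos: [0.6603, -0.0579, 0.0232]
ee_rot: [-3.141, 0.261, -1.543]
force: [-1.2, 0.6, -0.3]
width: 0.0005
gripper_force: 0.0
```

```bash
python3 - <<'E'
from h import *
blk(); print(tool()[:3,3])
E
```

```text
scene sp 68 [322 222] [0.6476 0.0515] [0.0516 0.0134] 81.38036346435547 z [0.0625 0.0675 0.0699]
side block 1143 [257 230] [0.5749 0.0456] [0.1455 0.1286] -9.756988525390625 z [0.0186 0.0356 0.0481]
side sp 79 [275 213] [0.6435 0.037 ] [0.0821 0.0153] 79.86122131347656 z [0.0616 0.0676 0.071 ]
side sp 83 [248 227] [0.5345 0.0501] [0.0792 0.015 ] 79.04241943359375 z [0.0615 0.0677 0.0713]
[ 0.657  -0.0579  0.0233]
```

Request:
{"method": "move_arm", "body": {
  "rows": "0 0 0 -0.0097 0 0.0026 0;0 0 0 -0.0097 0 0.0026 0;0 0 0 -0.0097 0 0.0026 0;0 0 0 -0.0097 0 0.0026 0;0 0 0 -0.0097 0 0.0026 0;0 0 0 -0.0097 0 0.0026 0;0 0 0 -0.0077 0 0.0021 0;0 0 0 0 0 0 0"
}}

```text
t: 26.75
eef_pos: [0.6571, 0.0093, 0.0254]
ee_rot: [-3.137, 0.26, -1.543]
force: [4.1, -4.0, -0.7]
width: 0.0004
gripper_force: 2.4
```

```bash
python3 - <<'E'
from h import *
blk(); print(tool()[:3,3])
E
```

```text
side block 1058 [248 230] [0.5653 0.0687] [0.1529 0.1271] 7.173624038696289 z [0.0174 0.036  0.0483]
side sp 51 [260 207] [0.6283 0.0877] [0.0611 0.0152] -77.69937419891357 z [0.0614 0.0671 0.0715]
side sp 91 [242 227] [0.5222 0.0624] [0.0833 0.0157] -82.8990125656128 z [0.0617 0.0677 0.0711]
[0.6569 0.0093 0.0254]
```

Request:
{"method": "move_arm", "body": {
  "rows": "0 0 0 -0.0048 0 0.0013 0;0 0 0 0 0 0 0;0 0 0 0.0193 0 -0.0052 0;0 0 0 0.0193 0 -0.0052 0;0 0 0 0 0.046 0 0;0 0 0 0 0.046 0 0;0 0 0 0 0.046 0 0;0 0 0 0 0 0 0"
}}

```text
t: 27.85
eef_pos: [0.5147, -0.03, 0.0247]
ee_rot: [3.139, 0.263, -1.547]
force: [0.0, -0.8, 0.5]
width: 0.0004
gripper_force: 0.0
```

```bash
python3 - <<'E'
from h import *
blk(); print(tool()[:3,3])
E
```

```text
scene block 1318 [312 217] [0.5895 0.0746] [0.1443 0.1236] 9.070979118347168 z [0.0191 0.0352 0.0477]
scene sp 96 [291 200] [0.5212 0.0635] [0.0822 0.014 ] -80.47791767120361 z [0.0613 0.0673 0.0709]
scene sp 96 [322 214] [0.6298 0.0807] [0.0786 0.0132] -81.08997344970703 z [0.0625 0.0678 0.0709]
side sp 92 [241 227] [0.5202 0.0644] [0.0812 0.0154] -83.10467576980591 z [0.0613 0.0673 0.0716]
[ 0.5185 -0.0299  0.025 ]
```

Request:
{"method": "move_arm", "body": {
  "rows": "0 0 0 -0.0097 0.005 0.0036 0;0 0 0 -0.0097 0 0.0036 0;0 0 0 -0.0097 0 0.0026 0;0 0 0 -0.0097 0 0.0026 0;0 0 0 -0.0097 0 0.0026 0;0 0 0 -0.0097 0 0.0026 0;0 0 0 -0.0077 0 0.0021 0;0 0 0 0 0 0 0"
}}

```text
t: 28.95
eef_pos: [0.5085, 0.0385, 0.0217]
ee_rot: [3.136, 0.26, -1.544]
force: [-7.3, -10.1, 6.6]
width: 0.0002
gripper_force: 5.4
```

```bash
python3 - <<'E'
from h import *
blk(); print(tool()[:3,3])
E
```

```text
scene block 1195 [322 216] [0.5987 0.0989] [0.153  0.1247] -8.047737121582031 z [0.0192 0.0356 0.0471]
scene sp 69 [305 193] [0.5357 0.1155] [0.0632 0.0121] 82.9403076171875 z [0.062  0.0677 0.0716]
scene sp 106 [328 213] [0.6441 0.0939] [0.0831 0.0156] 83.01832580566406 z [0.0618 0.0676 0.0708]
side sp 50 [234 216] [0.5334 0.1175] [0.0538 0.0125] 80.1917953491211 z [0.062  0.0685 0.0714]
[0.5085 0.0385 0.0216]
```

Request:
{"method": "move_arm", "body": {
  "rows": "0 0 0 -0.0039 0 0.001 0;0 0 0 -0.0039 0 0.001 0;0 0 0 0 0 0 0"
}}

```text
t: 29.42
eef_pos: [0.5082, 0.0461, 0.0216]
ee_rot: [3.135, 0.259, -1.544]
force: [-7.0, -11.2, 5.7]
width: 0.0004
gripper_force: 6.5
```

Request:
{"method": "move_arm", "body": {
  "rows": "0 0 0 0.0193 0 -0.0052 0;0 0 0 0.0193 0 -0.0052 0;0 0 0 0.002 -0.047 -0.001 0;0 0 0 0.002 -0.048 -0.001 0;0 0 0 0.002 -0.047 -0.001 0;0 0 0 0 0 0 0"
}}

```text
t: 30.18
eef_pos: [0.6573, 0.0055, 0.0228]
ee_rot: [-3.141, 0.261, -1.544]
force: [-1.3, 0.7, -0.7]
width: 0.0003
gripper_force: 0.0
```

```bash
python3 - <<'E'
from h import *
blk(); print(tool()[:3,3])
E
```

```text
scene sp 45 [335 210] [0.6483 0.1172] [0.041  0.0137] 79.95733642578125 z [0.0611 0.0673 0.0714]
side block 1049 [245 221] [0.5753 0.107 ] [0.1438 0.1278] -10.266952514648438 z [0.0173 0.0356 0.048 ]
side sp 73 [263 205] [0.6438 0.096 ] [0.0788 0.0133] 79.61687469482422 z [0.0614 0.0677 0.0712]
side sp 77 [236 218] [0.5355 0.1134] [0.0796 0.0143] 78.96761322021484 z [0.0611 0.0676 0.0716]
[0.6541 0.0055 0.0228]
```

Request:
{"method": "move_arm", "body": {
  "rows": "0 0 0 -0.0097 0 0.0026 0;0 0 0 -0.0087 0 0.0023 0;0 0 0 -0.0077 0 0.0021 0;0 0 0 -0.0068 0 0.0018 0;0 0 0 -0.0058 0 0.0016 0;0 0 0 0 0 0 0"
}}

```text
t: 31.02
eef_pos: [0.6546, 0.0446, 0.0247]
ee_rot: [-3.138, 0.26, -1.543]
force: [3.4, -4.4, -2.2]
width: 0.0007
gripper_force: 2.4
```

```bash
python3 - <<'E'
from h import *
blk(); print(tool()[:3,3])
E
```

```text
side block 964 [240 221] [0.5691 0.1166] [0.1449 0.1255] -2.9760818481445312 z [0.0171 0.0354 0.0481]
side sp 52 [256 201] [0.6383 0.125 ] [0.0627 0.0155] 86.39063262939453 z [0.0632 0.0682 0.071 ]
side sp 81 [233 218] [0.5271 0.1216] [0.0853 0.0153] 86.07984924316406 z [0.0615 0.0676 0.0714]
[0.6545 0.0446 0.0248]
```

Request:
{"method": "move_arm", "body": {
  "rows": "0 0 0 -0.002 0 0.0005 0;0 0 0 -0.002 0 0.0005 0;0 0 0 0 0 0 0"
}}

```text
t: 31.5
eef_pos: [0.6548, 0.048, 0.0249]
ee_rot: [-3.137, 0.26, -1.544]
force: [5.3, -7.7, -2.6]
width: 0.0007
gripper_force: 3.7
```

Request:
{"method": "move_arm", "body": {
  "rows": "0 0 0 -0.002 0 0.0005 0;0 0 0 0 0 0 0"
}}

```text
t: 31.75
eef_pos: [0.6549, 0.05, 0.0249]
ee_rot: [-3.137, 0.26, -1.544]
force: [5.3, -6.4, -3.7]
width: 0.0006
gripper_force: 3.7
```

```bash
python3 - <<'E'
from h import *
blk(); print(tool()[:3,3])
E
```

```text
side block 922 [240 222] [0.5683 0.1169] [0.1466 0.1221] -0.32840728759765625 z [0.0174 0.0354 0.0479]
side sp 46 [255 201] [0.6363 0.129 ] [0.0565 0.014 ] 89.96009826660156 z [0.0636 0.0678 0.0716]
side sp 81 [232 218] [0.5268 0.119 ] [0.0795 0.0157] 88.01292419433594 z [0.0623 0.0674 0.0717]
[0.6549 0.05   0.0249]
```

Request:
{"method": "move_arm", "body": {
  "rows": "0 0 0 0.0193 0 -0.0052 0;0 0 0 0.0386 0.03 -0.0104 0;0 0 0 0.0386 0.03 -0.0104 0;0 0 0 0.0386 0.01 -0.0104 0;0 0 0 0 0 0 0"
}}

```text
t: 32.48
eef_pos: [0.5857, -0.0934, 0.0246]
ee_rot: [3.141, 0.262, -1.548]
force: [-0.5, 0.1, 0.9]
width: 0.0007
gripper_force: 0.0
```

```bash
python3 - <<'E'
from h import *
blk(); print(tool()[:3,3])
for n in ['scene','side','wrist']:
    im,P=grab(n); show('e_'+n,im); z=P[...,2]
    for a,b_,lab in [(-.02,.1,'rear'),]:
        m=(z>.038)&(z<.05)&(P[...,1]>0)&(P[...,1]<.1)&(P[...,0]>.5)&(P[...,0]<.68); Q=P[m]
        e=np.array([(x,np.percentile(Q[abs(Q[:,0]-x)<.006,1],3)) for x in np.arange(.5,.68,.012) if (abs(Q[:,0]-x)<.006).sum()>4])
        if len(e)>3: print(n,'rear edge',np.polyfit(e[:,0]-.59,e[:,1],1))
    m=(z>.028)&(z<.05)&(P[...,1]>0.05)&(P[...,1]<.11)&(P[...,0]>.45)&(P[...,0]<.75); Q=P[m]
    if len(Q): print(n,'x range',np.percentile(Q[:,0],[1,99]))
    m=(z>.028)&(z<.04)&(P[...,1]>0.186)&(P[...,1]<.21)&(P[...,0]>.45)&(P[...,0]<.75); Q=P[m]
    if len(Q): print(n,'stop x range',np.percentile(Q[:,0],[1,99]))
E
```

```text
scene block 1575 [317 210] [0.582  0.1175] [0.1739 0.1206] -0.32094573974609375 z [0.0177 0.0358 0.0474]
scene sp 88 [303 192] [0.5274 0.1167] [0.0754 0.0136] -89.13249796628952 z [0.0609 0.0672 0.0711]
scene sp 96 [332 208] [0.6377 0.1206] [0.0799 0.0135] -89.2164197564125 z [0.0608 0.0674 0.0707]
side block 1269 [246 220] [0.5823 0.117 ] [0.1762 0.122 ] -0.01171875 z [0.0179 0.0366 0.048 ]
side sp 74 [258 203] [0.6369 0.1168] [0.0748 0.0153] -88.88292288780212 z [0.0612 0.0674 0.0713]
side sp 86 [232 218] [0.5261 0.1197] [0.0826 0.0153] 89.4931411743164 z [0.0606 0.0675 0.0715]
[ 0.5866 -0.0912  0.0245]
scene rear edge [0.0019 0.0601]
scene x range [0.4974 0.6669]
scene stop x range [0.6118 0.6656]
side rear edge [-0.0082  0.0601]
side x range [0.4961 0.6654]
side stop x range [0.5156 0.5877]
```

View pics/e_wrist.png

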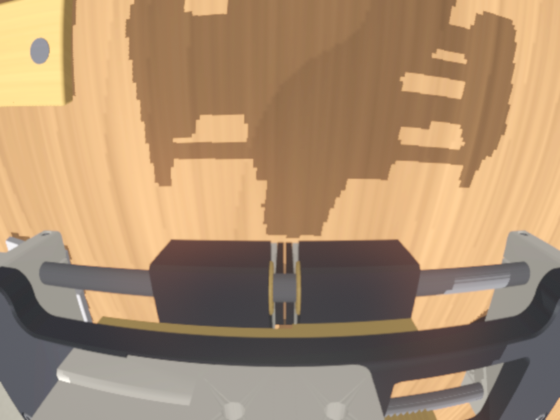

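View pics/e_scene.png

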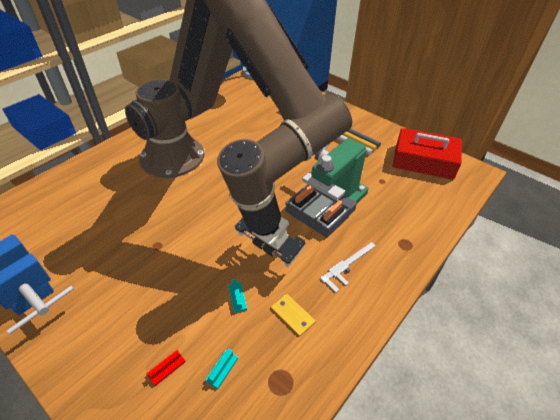

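Swings are finished. Stop bar x spans 0.516 to 0.666 (centre 0.590) and the block spans 0.497 to 0.666 (centre 0.5815). It is square, within about 1 mm of the stop and 9 mm off centre. I'll give it one gentle centred push to confirm contact with the stop.

Request:
{"method": "move_arm", "body": {
  "rows": "0 0 0 -0.029 0 0.0078 0;0 0 0 -0.029 0 0.0078 0;0 0 0 -0.029 0 0.0078 0;0 0 0 -0.0241 0 0.0065 0;0 0 0 -0.0126 0 0.0034 0;0 0 0 -0.0039 0 0.001 0;0 0 0 0 0 0 0"
}}

```text
t: 33.6
eef_pos: [0.5835, 0.0412, 0.0241]
ee_rot: [3.141, 0.262, -1.544]
force: [-0.5, 0.1, -0.5]
width: 0.0002
gripper_force: 0.0
```

Request:
{"method": "move_arm", "body": {
  "rows": "0 0 0 -0.0039 0 0.001 0;0 0 0 -0.0019 0 0.0005 0;0 0 0 0 0 0 0"
}}

```text
t: 33.98
eef_pos: [0.5833, 0.0471, 0.0242]
ee_rot: [3.142, 0.262, -1.545]
force: [0.1, -0.6, 1.2]
width: 0.0003
gripper_force: 0.0
```

Request:
{"method": "move_arm", "body": {
  "rows": "0 0 0 -0.0015 0 0.0004 0;0 0 0 0 0 0 0"
}}

```text
t: 34.22
eef_pos: [0.5833, 0.0489, 0.0242]
ee_rot: [3.142, 0.262, -1.545]
force: [0.2, 0.3, 0.1]
width: 0.0005
gripper_force: 0.0
```

Request:
{"method": "move_arm", "body": {
  "rows": "0 0 0 -0.0015 0 0.0004 0;0 0 0 0 0 0 0"
}}

```text
t: 34.48
eef_pos: [0.5832, 0.0502, 0.0242]
ee_rot: [3.142, 0.262, -1.545]
force: [1.1, -1.9, 0.6]
width: 0.0004
gripper_force: 0.7
```

Request:
{"method": "move_arm", "body": {
  "rows": "0 0 0 -0.0015 0 0.0004 0;0 0 0 0 0 0 0"
}}

```text
t: 34.72
eef_pos: [0.5833, 0.0505, 0.0242]
ee_rot: [-3.142, 0.26, -1.544]
force: [0.3, -7.5, 1.0]
width: 0.0004
gripper_force: 3.9
```

Request:
{"method": "move_arm", "body": {
  "rows": "0 0 0 -0.0015 0 0.0004 0;0 0 0 0 0 0 0"
}}

```text
t: 34.98
eef_pos: [0.5832, 0.0509, 0.0242]
ee_rot: [-3.142, 0.259, -1.545]
force: [0.6, -13.5, 0.6]
width: 0.0009
gripper_force: 6.6
```

Request:
{"method": "move_arm", "body": {
  "rows": "0 0 0 -0.002 0 0.0005 0;0 0 0 -0.001 0 0.0003 0;0 0 0 0 0 0 0"
}}

```text
t: 35.35
eef_pos: [0.584, 0.0518, 0.0242]
ee_rot: [-3.14, 0.256, -1.544]
force: [3.1, -24.1, 0.2]
width: 0.0003
gripper_force: 11.7
```

At the stop: 24 N and no motion. Next I'll retreat, straighten up and find the grip.

Request:
{"method": "move_arm", "body": {
  "rows": "0 0 0 0.0193 0 -0.0052 0;0 0 0 0.0386 0 -0.0104 0;0 0 0 0.0386 0 -0.0104 0;0 0 0 0.0386 0 -0.0104 0;0 0 0 0 0 -0.06 0;0 0 0 0 0 -0.06 0;0 7.5 0 0 0 -0.06 0;0 7.5 0 0 0 -0.06 0"
}}

```text
t: 36.35
eef_pos: [0.5881, -0.1392, 0.2602]
ee_rot: [-3.14, -0.004, -1.547]
force: [1.4, 0.3, -0.9]
width: 0.0003
gripper_force: 0.0
```

```bash
python3 - <<'E'
from h import *
blk()
for n in ['scene','side']:
    im,P=grab(n); z=P[...,2]
    comps(P,(z>.225)&(z<.3)&(P[...,0]>.42)&(P[...,0]<.56)&(P[...,1]>.24)&(P[...,1]<.36),n+' grip',15)
delta(.488,.305,.34)
E
```

```text
scene block 1474 [318 211] [0.5854 0.1184] [0.1675 0.1196] -0.177093505859375 z [0.0171 0.035  0.0476]
scene sp 65 [304 191] [0.5273 0.1164] [0.0745 0.0151] 89.09941101074219 z [0.0619 0.0669 0.0715]
scene sp 97 [332 208] [0.6375 0.1214] [0.0819 0.013 ] -89.46187597513199 z [0.0617 0.0676 0.0714]
side block 1259 [246 220] [0.5831 0.118 ] [0.1761 0.12  ] 0.058614581823349 z [0.0171 0.0366 0.0481]
side sp 77 [258 203] [0.6361 0.1203] [0.0798 0.0144] 88.62191772460938 z [0.0609 0.0684 0.0723]
side sp 79 [232 218] [0.5264 0.1207] [0.0768 0.0131] 88.86768341064453 z [0.0612 0.0676 0.0712]
scene grip 260 [338 115] [0.4997 0.275 ] [0.0765 0.0729] 3.038416862487793 z [0.2309 0.264  0.2746]
side grip 228 [190 151] [0.4987 0.2781] [0.0759 0.071 ] 0.8530172109603882 z [0.2318 0.2651 0.2755]
tool shift to 0.488 0.305 0.34 : [-0.4444  0.0877 -0.0804] pos [ 0.5883 -0.1367  0.2593] yaw(tool y) deg -178.40660780668276 axis z [ 0.0028  0.0011 -1.    ]
```

Request:
{"method": "move_arm", "body": {
  "rows": "0 0 0 -0.02 0.003 -0.04 0;0 0 0 -0.05 0.009 -0.041 0;0 0 0 -0.055 0.01 0 0;0 0 0 -0.055 0.01 0 0;0 0 0 -0.055 0.01 0 0;0 0 0 -0.055 0.01 0 0;0 0 0 -0.055 0.01 0 0;0 0 0 -0.055 0.01 0 0"
}}

```text
t: 37.55
eef_pos: [0.5052, 0.2596, 0.3356]
ee_rot: [3.139, -0.001, -1.545]
force: [0.3, -1.5, 0.2]
width: 0.0001
gripper_force: 0.0
```

Request:
{"method": "move_arm", "body": {
  "rows": "0 0 0 -0.03 0.006 0 0;0 0 0 -0.0124 0.003 0 0;0 0 0 0 0 0 0"
}}

```text
t: 37.92
eef_pos: [0.4958, 0.3004, 0.3358]
ee_rot: [3.14, -0.001, -1.544]
force: [0.5, -0.2, 0.3]
width: 0.0006
gripper_force: 0.0
```

```bash
python3 - <<'E'
from h import *
delta(.495,.303,.285)
im,P=grab('wrist'); show('w6',im)
im,P=grab('side'); z=P[...,2]
m=(z>.24)&(z<.285)&(P[...,0]>.44)&(P[...,0]<.56)&(P[...,1]>.26)&(P[...,1]<.36); Q=P[m]
for x in np.arange(.455,.55,.01):
    q=Q[abs(Q[:,0]-x)<.005]
    if len(q)>3: print(round(x,3),np.percentile(q[:,1],[2,98]),q[:,2].max())
E
```

```text
tool shift to 0.495 0.303 0.285 : [-0.0027  0.0006  0.0508] pos [0.4958 0.3004 0.3358] yaw(tool y) deg -178.46578486891158 axis z [-0.0019 -0.0011 -1.    ]
0.465 [0.2936 0.3133] 0.2781988663744328
0.475 [0.2942 0.3093] 0.2778979239100251
0.485 [0.2953 0.3093] 0.27575790246325116
0.495 [0.2943 0.3091] 0.2776201337452424
0.505 [0.2917 0.3117] 0.2770204356017749
0.515 [0.2936 0.3098] 0.2770082018598917
0.525 [0.2628 0.3068] 0.2771565947540223
0.535 [0.2661 0.3095] 0.2740796639496048
```

View pics/w6.png

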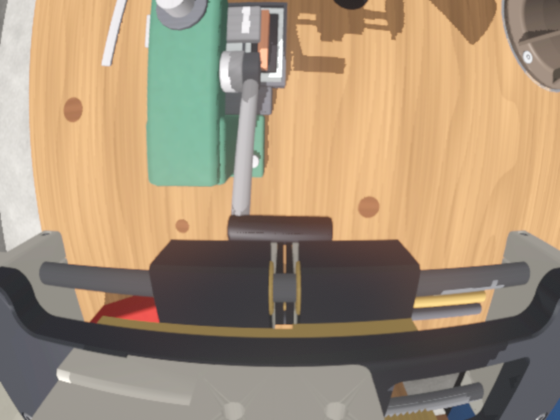

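The grip is at (280,229), just ahead of the fingers in y; its centre is y≈0.302. Pushing along its arc.

Request:
{"method": "move_arm", "body": {
  "rows": "0 0 0 -0.002 0 0.025 0;0 0 0 0 0 0.022 0;0 0 0 0 0 0.005 0;0 0 0 -0.0078 0 0.0127 0;0 0 0 -0.0066 0 0.0136 0;0 0 0 -0.0051 0 0.0141 0;0 0 0 -0.0037 0 0.0145 0;0 0 0 -0.0023 0 0.0120 0"
}}

```text
t: 39.02
eef_pos: [0.4965, 0.331, 0.2188]
ee_rot: [-3.138, 0.005, -1.543]
force: [-0.1, 5.4, 7.1]
width: 0.0004
gripper_force: 3.6
```

Request:
{"method": "move_arm", "body": {
  "rows": "0 0 0 -0.001 0 0.01 0;0 0 0 0 0 0.006 0;0 0 0 0 0 0.003 0;0 0 0 0 0 0 0"
}}

```text
t: 39.52
eef_pos: [0.4964, 0.3318, 0.2]
ee_rot: [-3.138, 0.004, -1.543]
force: [-0.4, 6.0, 7.1]
width: 0.0007
gripper_force: 3.4
```

Request:
{"method": "move_arm", "body": {
  "rows": "0 0 0 0 0 0.002 0;0 0 0 0 0 0.002 0;0 0 0 0 0 0 0;0 0 0 0 0 0 0"
}}

```text
t: 40.02
eef_pos: [0.4965, 0.3319, 0.1983]
ee_rot: [-3.137, 0.006, -1.543]
force: [-6.0, 3.9, 18.3]
width: 0.0003
gripper_force: 9.4
```

```bash
python3 - <<'E'
from h import *
print(tool()[:3,3])
for n in ['scene','side']:
    im,P=grab(n); z=P[...,2]
    m=(z>.15)&(z<.24)&(P[...,0]>.44)&(P[...,0]<.478)&(P[...,1]>.26)&(P[...,1]<.36); Q=P[m]
    if len(Q)>5: print(n,len(Q),np.percentile(Q,[2,50,98],axis=0))
E
```

```text
[0.4965 0.3319 0.1983]
scene 30 [[0.4621 0.3194 0.1747]
 [0.4694 0.3232 0.1862]
 [0.4777 0.3343 0.231 ]]
side 43 [[0.4609 0.3177 0.1738]
 [0.468  0.3268 0.1849]
 [0.4775 0.3407 0.2359]]
```

The force jumped to 18 N at the stop height, so the lever is at its stop. I'll let it back up, following it.

Request:
{"method": "move_arm", "body": {
  "rows": "0 0 0 0 0 -0.01 0;0 0 0 0.001 0 -0.015 0;0 0 0 0.003 0 -0.015 0;0 0 0 0.004 0 -0.015 0;0 0 0 0.005 0 -0.015 0;0 0 0 0.007 0 -0.014 0;0 0 0 0.008 0 -0.014 0;0 0 0 0 0 -0.03 0"
}}

```text
t: 41.12
eef_pos: [0.4952, 0.2998, 0.3227]
ee_rot: [3.139, -0.001, -1.545]
force: [0.3, -0.3, 0.8]
width: 0.0
gripper_force: 0.0
```

Request:
{"method": "move_arm", "body": {
  "rows": "0 0 0 0 0 -0.04 0;0 0 0 0.04 0 -0.03 0;0 0 0 0.05 0 0 0;0 0 0 0.05 0 0 0;0 0 0 0.05 0 0 0;0 0 0 0.05 0 0 0;0 0 0 0.05 0 0 0;0 0 0 0.05 0 0 0"
}}

```text
t: 42.12
eef_pos: [0.5043, -0.0406, 0.3933]
ee_rot: [3.142, 0.001, -1.544]
force: [0.7, -0.4, -0.2]
width: 0.0004
gripper_force: 0.0
```

Request:
{"method": "move_arm", "body": {
  "rows": "0 0 0 0.05 0 0 0;0 0 0 0.05 0 0 0;0 0 0 0 0 0 0;0 0 0 0 0 0 0"
}}

```text
t: 42.62
eef_pos: [0.5072, -0.1391, 0.393]
ee_rot: [3.141, 0.001, -1.546]
force: [-0.5, 0.3, -0.3]
width: 0.0003
gripper_force: 0.0
```

```bash
python3 - <<'E'
from h import *
blk()
for n in ['scene','side']:
    im,P=grab(n); z=P[...,2]; show('f_'+n,im)
    comps(P,(z>.225)&(z<.3)&(P[...,0]>.42)&(P[...,0]<.56)&(P[...,1]>.24)&(P[...,1]<.36),n+' grip',15)
    m=(z>.028)&(z<.05)&(P[...,1]>0.05)&(P[...,1]<.11)&(P[...,0]>.45)&(P[...,0]<.75); print(n,'x',np.percentile(P[m][:,0],[1,99]))
    m=(z>.004)&(z<.012)&(P[...,0]>.68)&(P[...,1]<.15)&(P[...,0]<.9)&(P[...,1]>-.3); comps(P,m,'by',100)
E
```

```text
scene block 1552 [317 209] [0.5829 0.1172] [0.1716 0.1216] 0.23397862911224365 z [0.018  0.0355 0.0476]
scene sp 85 [303 192] [0.5276 0.1178] [0.074  0.0131] 89.12126159667969 z [0.0613 0.0674 0.0703]
scene sp 96 [332 207] [0.6375 0.1204] [0.0791 0.0136] 89.90304565429688 z [0.0607 0.0682 0.0713]
side block 1259 [246 220] [0.5826 0.1179] [0.1758 0.12  ] 0.20438164472579956 z [0.0171 0.0364 0.0482]
side sp 75 [257 203] [0.6362 0.1188] [0.077  0.0157] -88.86047995090485 z [0.0616 0.067  0.0717]
side sp 81 [232 217] [0.5272 0.1198] [0.0802 0.0139] -89.70328339934349 z [0.0619 0.0673 0.0703]
scene grip 260 [338 115] [0.4987 0.2769] [0.0762 0.0714] -1.3238601684570312 z [0.2308 0.2648 0.2751]
scene x [0.4996 0.6679]
by 509 [343 267] [0.7739 0.0281] [0.2163 0.0678] 89.4632797241211 z [0.0045 0.007  0.0101]
by 838 [292 313] [ 0.7524 -0.2102] [0.1104 0.0622] -5.9199981689453125 z [0.0063 0.0091 0.0116]
side grip 228 [190 150] [0.4989 0.2775] [0.0779 0.0688] -1.8467559814453125 z [0.2333 0.2646 0.2757]
side x [0.4965 0.6663]
by 262 [308 215] [0.7834 0.0245] [0.2073 0.0707] 83.30189514160156 z [0.0045 0.0069 0.0102]
by 408 [350 248] [ 0.7499 -0.2093] [0.1198 0.0641] -5.548187255859375 z [0.0053 0.0089 0.0115]
```

View pics/f_scene.png

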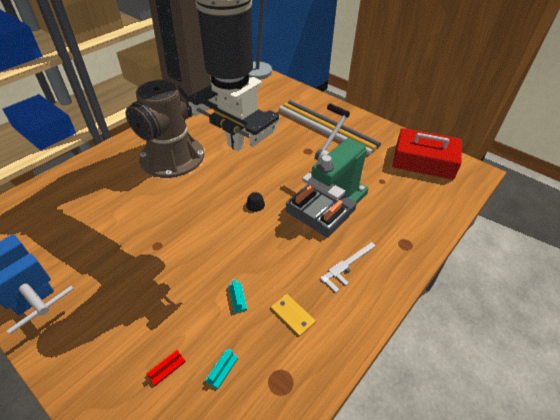

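The block with both inserts is at the press (320,208), the lever is up (338,108), and the bystanders have not moved. Handing in.

```bash
python3 -c "
from station import arm
print(arm.job_done())"
```

```text
the job is handed in; nothing more can be done
None
```

I handed in the job at 42.6 s on the robot's clock, and no verdict came back: both copper-spined inserts (no third was visible) lie flat in the tray, and the block was walked to the press in four swings of about 8° or more plus a finishing pair. It measures square against the stop bar but about 8–9 mm off the press's middle line (limit 15 mm); the lever was pushed to its stop and sprang back, and the caliper, brass plate and bumper stayed where they were.

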